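# Collar the turned spindle and show it to the inspection camera

### The job

Thread the wide collar and then the narrow collar fully home on the spindle standing in the vice block, letting go of each. Then lift the spindle out and hold it foot first to the inspection camera: foot end centred 6 cm in front of the lens, the spindle in line with the camera's line of sight, both collars still home. Finish there, still holding it steady in the air; do not touch the camera, and leave the glue bottle, the log offcut and the screwdriver where they are.

Things in the scene. Friction and masses are not known exactly. Their poses are not given: they have to be found in the camera images.
- spindle: pale turned wooden spindle, loose, about 60 g, upright in the vice block. Origin: centre of the foot's end face; z along it, foot to tip. Along z: foot 16 mm diameter, 0 to 26 mm (in the hole); flange 36 mm diameter, 26 to 32 mm (rests on the block); post 18 mm diameter, 32 to 78 mm, then a cone to 9 mm diameter at 84 mm. With both collars home the post is bare from 56 mm up
- vice: blue bench vice fixed to the bench, a wooden block (64 x 80 mm on top) in its jaws. Origin: on the bench under the axis of the block's hole; z up. Block top 155 mm up; jaws 135 mm high, 120 mm along y; hole 18 mm diameter, 32 mm deep. Screw and cross bar reach 187 mm to -x (bar 148 mm along y, 66 mm up), the rear 110 mm to +x
- collar_wide: wide dark wooden ring lying flat on the bench, 56 mm outside diameter, 22 mm hole, 12 mm thick, about 30 g. Origin: centre of its underside, z along its axis
- collar_narrow: narrow dark wooden ring lying flat on the bench, 40 mm outside diameter, 22 mm hole, 12 mm thick, about 18 g. Origin: centre of its underside, z along its axis
- wide_mid (a point): centre of the wide collar, half way through its thickness; fully home (on the flange) it lies 38 mm from the spindle's foot end
- narrow_mid (a point): centre of the narrow collar, half way through its thickness; fully home (on the wide collar) it lies 50 mm from the spindle's foot end
- lens: inspection camera's head: black lens barrel 38 mm diameter on a grey box, fixed on the stand. Origin: centre of the lens's front face, 85 mm above the bench; z is the line of sight, outwards: obliquely up, 30 degrees from vertical, leaning to the stand's -x (roughly towards the robot); y level, x in the plane of the lean
- camera: the camera's stand, fixed to the bench: dark base plate 110 x 100 x 12 mm with two aluminium cheeks up to 80 mm. Origin: on the bench, 20 mm to +x of below the lens face's centre; z up; the camera looks up and to its -x
- glue: bystander: pale glue bottle with a red cap, 52 mm diameter, 130 mm tall, standing; origin: centre of its underside
- offcut: bystander: dark log offcut, 56 mm diameter, 55 mm tall, standing; origin: centre of its underside
- screwdriver: bystander: screwdriver 190 mm long lying on the bench
Not all that is in view belongs to the job. What is shaped like the collar_wide but purple or red is not meant.

How it is judged:
By the outcome, as a careful person would: the job done as asked, in the order asked, and still so for the second after the job is handed in, while the arm keeps its last pose, push and grip.
It also fails if it takes over 72 s, if anything falls off the work surface, if the arm or the gripper's body presses on something with over 40 N, if the wrist force passes 120 N, or if a joint passes its speed limit or range.

### The arm

A 6-joint arm with a two-finger parallel gripper is mounted at the origin on the work surface. World frame = base frame: x ahead of the robot, y to its left, z up, the work surface at z = 0. Lengths are in m, angles in rad, forces in N, time in s.
With the tool pointing down it reaches from about 0.375 to 0.9 m from the base axis. Payload 3.1 kg.
Tool frame: the origin (TCP) lies on the centre line of the jaws, within the pads' length; the fingertips stand 19 mm ahead of it and the grasp point (between the pads) is the TCP; z points along the fingers, y is the line along which they close (so a half turn about z gives the same grasp; the last joint's range is limited). The gripper opens to 85 mm and grips with 20 to 120 N. Pads are 22 mm wide; open, the fingers measure 114 mm over their backs; the gripper's body (76 mm by 85 mm) begins 54 mm behind the grasp point. The pads swing forward as they close: fully open they stand 13 mm farther back than shut.
Start: joints at [0.934, 0.527, 1.433, -0, 1.181, -0.178], TCP at [0.276, 0.561, 0.25] pointing down, gripper open.
Joint ranges: [-3.08, 3.08], [-0.75, 2.2], [0.22, 2.44], [-1.43, 4.57], [0, 2.65], [-2.85, 2.85]. Speed limits (rad/s): [2.79, 2.79, 3.14, 3.14, 3.14, 3.14].

### API

Orientations are given as a unit quaternion [x, y, z, w].
In Python, from station import manip, cams, sign_off gives the robot as it stands.
- The arm moves only by the tool carry_out, never from a script. Its argument "targets" is a list that holds one entry, the list of rows, each a list of 7 numbers: the shift along the tool's x, y, z in cm, then the turn, a rotation vector about the tool's x, y, z in degrees, then the finger opening in cm, from 0 to 8.54. A call has 1 to 12 rows; each row is the pose to reach, as a shift and turn from the pose commanded when the call began, along the tool's axes at that moment; what a row does not reach only later rows make up. A row lasts 1/12 s, in which the tool goes at most 41.7 mm and 7.16 degrees, less where a joint would pass 70% of its speed; a pose out of reach is approached as far as the arm can. A call with a gripper value outside its range is refused whole. The fingers move at their own pace and stop on an object; "force" is the grip in N (left out, the last holds). Time passes only in rows, so rows that repeat a pose let the fingers close. It gives the time, the measured TCP pose, the force, the opening and the grip force at its end, in the units of the state.
- manip.sense(): the state, without advancing time (a new reading comes with each control period).
- cams.snapshot(name): name is "side" or "top"; returns the picture (400x640x3 uint8, red, green, blue); there is no depth.
- cams.camera_info(name): a dict with "K" (3x3 intrinsics, pixels), "T" (4x4, takes a point from camera to world coordinates). Camera axes: x right, y down, z forward; pixel columns grow to the right and rows downward; lengths in m; the calibration is good to about 2 mm. A picture is of the moment at which its call begins. camera_info takes no time and is no camera call.
- sign_off(): hands the job in; it is judged then, once.
The state is a dict: "t": time; "q": joint angles; "qd": joint speeds; "tau": joint torques, N m; "tcp_pos": TCP position; "tool_rot": TCP orientation; "force": force on the tool from outside, world axes, zero at the start; "ft_torque": the same for the moment, N m; "finger_gap": opening from 0.0 (shut) to 1.0 (fully open); "gripper_force": force on a finger pad.
Only numpy, scipy, OpenCV 4.12 (cv2) and the standard library are available. Lean on these libraries where they do the work, as an engineer would, in place of code of your own. Each camera call takes 0.05 s, during which the arm holds its last target. There are 200 camera calls.

## Working session

There is one attempt and no reset: what is moved stays moved. The work goes in short steps, Python scripts to look and compute and a tool call to move; the robot and the scene stay as the last step left them, time stands still between calls to the robot, and variables do not carry over. Pictures are saved under pics/ and viewed, at most 10 in all, crops included, and the job is handed in when it is done.

Besides the shell and the picture viewer there is one more tool, called after "Call:" as name(argument=value, ...) on one line, values as JSON. carry_out: Moves the arm, as the interface text tells. Its arguments: {"type":"object","properties":{"targets":{"type":"array"},"force":{"type":"number"}},"required":["targets"]}

```bash
ls; mkdir -p pics
python3 - <<'E'
from station import manip,cams
import cv2,numpy as np
for n in("side","top"):
    im=cams.snapshot(n); cv2.imwrite(f"pics/{n}0.png",im[:,:,::-1]); i=cams.camera_info(n); print(n,np.round(i["K"],1).tolist(),np.round(i["T"],3).tolist())
s=manip.sense(); print(s)
E
```

```text
pics
side [[490.7, 0.0, 322.7], [0.0, 490.7, 198.2], [0.0, 0.0, 1.0]] [[0.74, -0.497, 0.453, 0.037], [-0.672, -0.56, 0.484, -0.597], [0.013, -0.662, -0.749, 1.034], [0.0, 0.0, 0.0, 1.0]]
top [[443.1, 0.0, 312.7], [0.0, 443.1, 203.9], [0.0, 0.0, 1.0]] [[0.014, -0.999, 0.047, 0.521], [-1.0, -0.014, -0.003, 0.013], [0.004, -0.047, -0.999, 1.352], [0.0, 0.0, 0.0, 1.0]]
{'t': 0.1, 'q': array([ 9.34491225e-01,  5.28343604e-01,  1.43380292e+00,  1.22201380e-05,
        1.18140584e+00, -1.78467559e-01]), 'qd': array([ 0.00031635, -0.00251466, -0.00426499,  0.00018305,  0.00065622,
        0.00057414]), 'tau': array([-1.12310852e-04, -4.43308783e+01, -1.78585964e+01, -2.23345169e-04,
        3.83054066e-03, -8.36794953e-06]), 'tcp_pos': array([0.27583315, 0.56014701, 0.24944048]), 'tool_rot': array([ 2.26926790e-01,  9.73911326e-01, -8.97420352e-04, -3.93415447e-04]), 'force': array([-0.049068  , -0.9148689 , -1.06108914]), 'ft_torque': array([ 0.00486169, -0.02304684, -0.01017547]), 'gripper_force': 0.0, 'finger_gap': 1.0030751520465193}
```

View pics/side0.png

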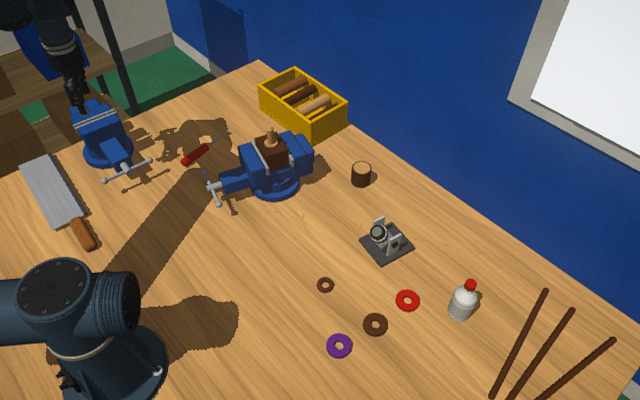

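View pics/top0.png

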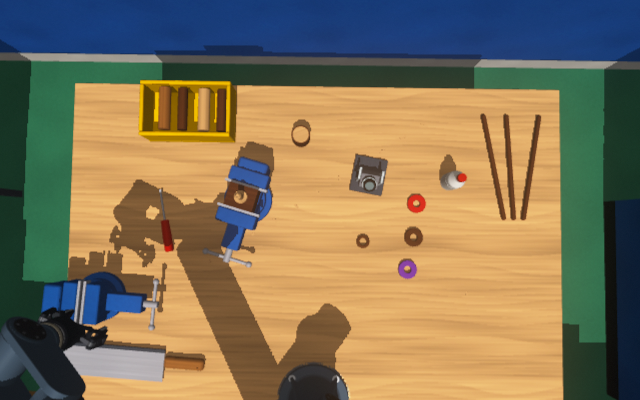

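Side view: the brown wide ring is at (375,324), the purple lookalike at (339,346) and the red one at (407,300). The narrow ring is at (325,285), the spindle in the block at (271,140), and the lens at about (378,232). The second vice at (100,140) holds no block. In the top view the same things are: wide (413,237), purple (407,268), red (416,203), narrow (363,240), spindle (240,197), lens (369,185). I choose the brown rings. Next are the close crops.

Run:
```python
import cv2,numpy as np
s=cv2.imread("pics/side0.png");t=cv2.imread("pics/top0.png")
c=lambda im,x,y,w=66,h=50:cv2.resize(im[y-h//2:y+h//2,x-w//2:x+w//2],(396,300),interpolation=cv2.INTER_CUBIC)
cv2.imwrite("pics/m1.png",np.vstack([np.hstack([c(t,240,197),c(s,271,140)]),np.hstack([c(t,369,180),c(s,385,236)])]))
cv2.imwrite("pics/m2.png",np.vstack([np.hstack([c(t,413,237),c(s,375,324)]),np.hstack([c(t,363,240),c(s,325,285)])]))
```

```text
(no output)
```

View pics/m1.png

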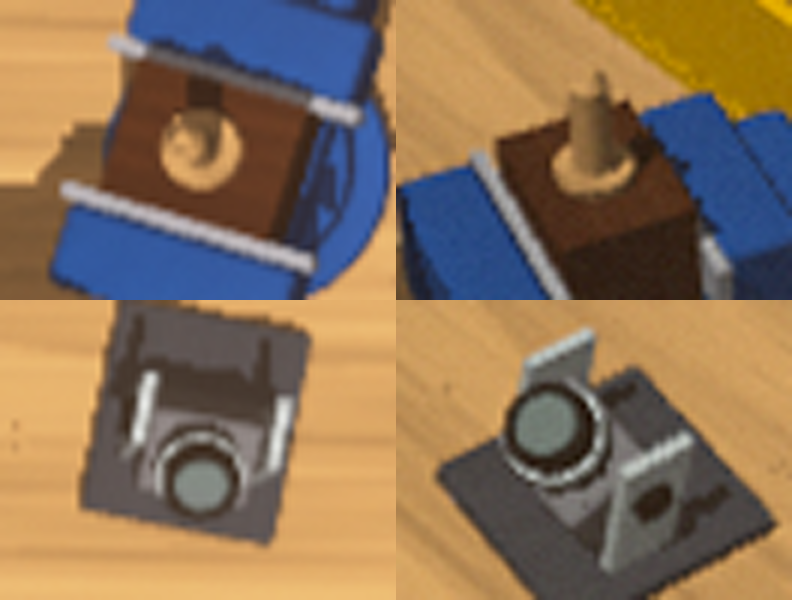

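View pics/m2.png

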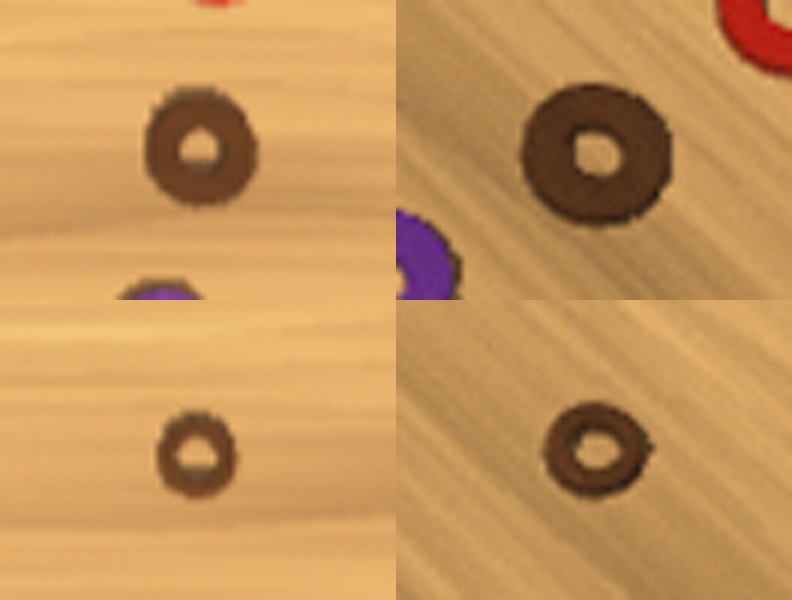

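```bash
cat > h.py <<'E'
import numpy as np,cv2
from station import cams,manip
from scipy.spatial.transform import Rotation as R
def P(n):
    i=cams.camera_info(n);T=np.linalg.inv(i["T"]);return np.array(i["K"])@T[:3]
def ray(n,uv,z):
    i=cams.camera_info(n);T=np.array(i["T"]);d=T[:3,:3]@np.linalg.inv(i["K"])@[uv[0],uv[1],1];o=T[:3,3]
    return o+d*(z-o[2])/d[2]
def proj(n,p):
    q=P(n)@np.append(p,1);return q[:2]/q[2]
def tri(t,s):
    X=cv2.triangulatePoints(P("top"),P("side"),np.float64(t).reshape(2,1),np.float64(s).reshape(2,1));return (X[:3]/X[3]).ravel()
E
python3 - <<'E'
from h import *
np.set_printoptions(precision=4,suppress=True)
for k,t,s,z in [("flange",(240.1,196.4),(270.6,142.1),.161),("lens",(369.4,185.6),(376.7,231.3),.085),("wide",(413,236.3),(374.9,324.1),.012),("narrow",(362.4,240.4),(324.9,284.4),.012)]:
    print(k,tri(t,s),ray("top",t,z),ray("side",s,z))
print(ray("side",(271.5,127),.213),ray("top",(241.2,193.5),.213))
E
```

```text
flange [0.5948 0.2048 0.1606] [0.5947 0.2048 0.161 ] [0.5946 0.2044 0.161 ]
lens [ 0.6352 -0.1525  0.0872] [ 0.6355 -0.1529  0.085 ] [ 0.6365 -0.1515  0.085 ]
wide [ 0.4898 -0.2964  0.0055] [ 0.4904 -0.2953  0.012 ] [ 0.4866 -0.2981  0.012 ]
narrow [ 0.4753 -0.143   0.0056] [ 0.476  -0.1426  0.012 ] [ 0.4722 -0.1455  0.012 ]
[0.5986 0.2003 0.213 ] [0.599  0.1938 0.213 ]
```

```bash
cat >> h.py <<'E'
def go(p,Rt=None):
    s=manip.sense();A=R.from_quat(s["tool_rot"])
    d=A.inv().apply(np.array(p)-s["tcp_pos"])*100
    r=np.degrees((A.inv()*(Rt or A)).as_rotvec())
    print("shift cm",d.round(2),"turn",r.round(2),"t",round(s["t"],2),"F",s["force"].round(1),"pos",s["tcp_pos"].round(4),"gap",round(s["finger_gap"]*8.5,2),"gf",round(s["gripper_force"],1))
RD=R.from_quat([.22693,.97391,0,0])
E
python3 -c "
from h import *
go((.4898,-.2964,.25),RD);go((.4898,-.2964,.06),RD)"
```

```text
shift cm [-5.705e+01 -6.738e+01  5.000e-02] turn [-0.11 -0.02  0.  ] t 0.1 F [-0.  -0.9 -1.1] pos [0.2758 0.5601 0.2494] gap 8.53 gf 0.0
shift cm [-57.06 -67.34  19.05] turn [-0.11 -0.02  0.  ] t 0.1 F [-0.  -0.9 -1.1] pos [0.2758 0.5601 0.2494] gap 8.53 gf 0.0
```

Call:
carry_out(targets=[[[-57, -67.3, 0, 0, 0, 0, 8.5], [-57, -67.3, 0, 0, 0, 0, 8.5], [-57, -67.3, 0, 0, 0, 0, 8.5], [-57, -67.3, 0, 0, 0, 0, 8.5], [-57, -67.3, 0, 0, 0, 0, 8.5], [-57, -67.3, 0, 0, 0, 0, 8.5], [-57, -67.3, 0, 0, 0, 0, 8.5], [-57, -67.3, 0, 0, 0, 0, 8.5], [-57, -67.3, 0, 0, 0, 0, 8.5], [-57, -67.3, 0, 0, 0, 0, 8.5], [-57, -67.3, 0, 0, 0, 0, 8.5], [-57, -67.3, 0, 0, 0, 0, 8.5]]], force=30)

```text
t: 1.1
tcp_pos: [0.3972, 0.0737, 0.2503]
tool_rot: [0.227, 0.974, 0.0, -0.0]
force: [0.6, 0.0, -0.2]
finger_gap: 0.997
gripper_force: 0.0
```

```bash
python3 -c "
from h import *
go((.4898,-.2964,.10),RD)"
```

```text
shift cm [-24.66 -29.11  15.03] turn [ 0.   -0.01  0.01] t 1.1 F [ 0.6  0.  -0.2] pos [0.3972 0.0737 0.2503] gap 8.47 gf 0.0
```

Call:
carry_out(targets=[[[-24.6, -29, 15, 0, 0, 0, 8.5], [-24.6, -29, 15, 0, 0, 0, 8.5], [-24.6, -29, 15, 0, 0, 0, 8.5], [-24.6, -29, 15, 0, 0, 0, 8.5], [-24.6, -29, 15, 0, 0, 0, 8.5], [-24.6, -29, 15, 0, 0, 0, 8.5], [-24.6, -29, 15, 0, 0, 0, 8.5], [-24.6, -29, 15, 0, 0, 0, 8.5], [-24.6, -29, 15, 0, 0, 0, 8.5], [-24.6, -29, 15, 0, 0, 0, 8.5], [-24.6, -29, 15, 0, 0, 0, 8.5], [-24.6, -29, 15, 0, 0, 0, 8.5]]])

```text
t: 2.1
tcp_pos: [0.4896, -0.2948, 0.0989]
tool_rot: [0.228, 0.974, 0.0, -0.001]
force: [-0.8, 0.9, -0.2]
finger_gap: 1.0
gripper_force: 0.0
```

```bash
python3 -c "
from h import *
go((.4898,-.2964,.017),RD)"
```

```text
shift cm [-0.1  -0.13  8.19] turn [ 0.03 -0.09 -0.16] t 2.1 F [-0.8  0.9 -0.2] pos [ 0.4896 -0.2948  0.0989] gap 8.5 gf 0.0
```

Call:
carry_out(targets=[[[-0.1, -0.1, 3, 0, 0, 0, 8.5], [-0.1, -0.1, 6, 0, 0, 0, 8.5], [-0.1, -0.1, 7.5, 0, 0, 0, 8.5], [-0.1, -0.1, 8.0, 0, 0, 0, 8.5], [-0.1, -0.1, 8.0, 0, 0, 0, 8.5], [-0.1, -0.1, 8.0, 0, 0, 0, 6.2], [-0.1, -0.1, 8.0, 0, 0, 0, 5.0], [-0.1, -0.1, 8.0, 0, 0, 0, 5.0], [-0.1, -0.1, 8.0, 0, 0, 0, 5.0], [-0.1, -0.1, 8.0, 0, 0, 0, 5.0]]])

```text
t: 2.93
tcp_pos: [0.4912, -0.295, 0.0224]
tool_rot: [0.227, 0.974, -0.001, 0.001]
force: [-0.1, 1.3, 3.9]
finger_gap: 0.63
gripper_force: 30.5
```

```bash
python3 -c "
from h import *
go((.4898,-.2964,.25),RD)
im=cams.snapshot('side');i2=cams.snapshot('top')
c=lambda a,x,y:cv2.resize(a[y-37:y+38,x-50:x+50],(400,300),interpolation=cv2.INTER_CUBIC)
cv2.imwrite('pics/g1.png',np.hstack([c(im,372,318),c(i2,413,233)])[:,:,::-1])"
```

```text
shift cm [  0.    -0.2  -22.76] turn [-0.03  0.16 -0.01] t 2.93 F [-0.1  1.3  3.9] pos [ 0.4912 -0.295   0.0224] gap 5.35 gf 30.5
```

View pics/g1.png

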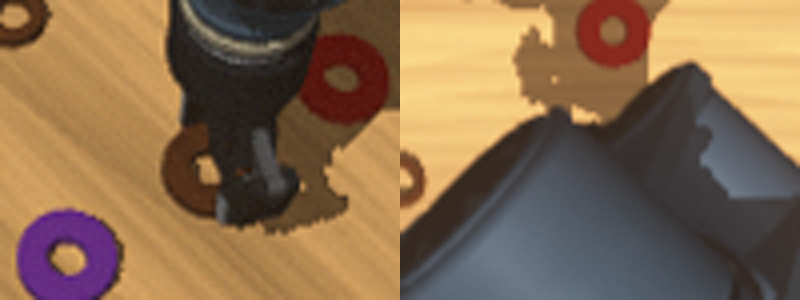

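```bash
python3 -c "
from h import *
s=manip.sense();A=R.from_quat(s['tool_rot']);p=s['tcp_pos']
f=lambda q:((np.array(proj('side',q))-[322,281])*4).round()
print('tip mid',f(p+A.apply([0,0,.019])),'axis at collar h',f([p[0],p[1],.006]))
for y in(-1,1):
  for x in(-.011,.011): print(y,x,f(p+A.apply([x,y*.027,.015])),f(p+A.apply([x,y*.0415,.015])))
print('collar c',f([.4898,-.2964,.006]))
for a in np.radians([0,90,180,270]): print(f(np.array([.4898,-.2964,.006])+.028*np.array([np.cos(a),np.sin(a),0])))
"
```

```text
tip mid [212. 171.] axis at collar h [212. 169.]
-1 -0.011 [247. 205.] [257. 228.]
-1 0.011 [211. 215.] [220. 238.]
1 -0.011 [214. 122.] [206. 100.]
1 0.011 [179. 131.] [170. 109.]
collar c [212. 172.]
[246. 142.]
[177. 139.]
[178. 202.]
[248. 206.]
```

Call:
carry_out(targets=[[[0, 0, -1, 0, 0, 0, 5.0], [0, 0, -4, 0, 0, 0, 5.0], [0, 0, -8, 0, 0, 0, 5.0], [0, 0, -12, 0, 0, 0, 5.0], [0, 0, -16, 0, 0, 0, 5.0], [0, 0, -20, 0, 0, 0, 5.0], [0, 0, -22.7, 0, 0, 0, 5.0], [0, 0, -22.7, 0, 0, 0, 5.0], [0, 0, -22.7, 0, 0, 0, 5.0]]])

```text
t: 3.78
tcp_pos: [0.4911, -0.2952, 0.2507]
tool_rot: [0.227, 0.974, -0.002, 0.003]
force: [0.9, 0.2, -1.2]
finger_gap: 0.626
gripper_force: 31.8
```

```bash
python3 -c "
from h import *
im=cams.snapshot('side')
s=manip.sense();p=s['tcp_pos'];u,v=proj('side',p).astype(int);print(u,v,s['t'])
cv2.imwrite('pics/g2.png',cv2.resize(im[v-50:v+50,u-65:u+65],(780,600),interpolation=cv2.INTER_CUBIC)[:,:,::-1])
go((.5947,.2046,.26),RD)"
```

```text
386 263 3.8333
shift cm [12.67 49.38 -1.19] turn [-0.03  0.1   0.01] t 3.83 F [ 0.2  0.4 -1.1] pos [ 0.4901 -0.2944  0.2486] gap 5.35 gf 31.8
```

View pics/g2.png

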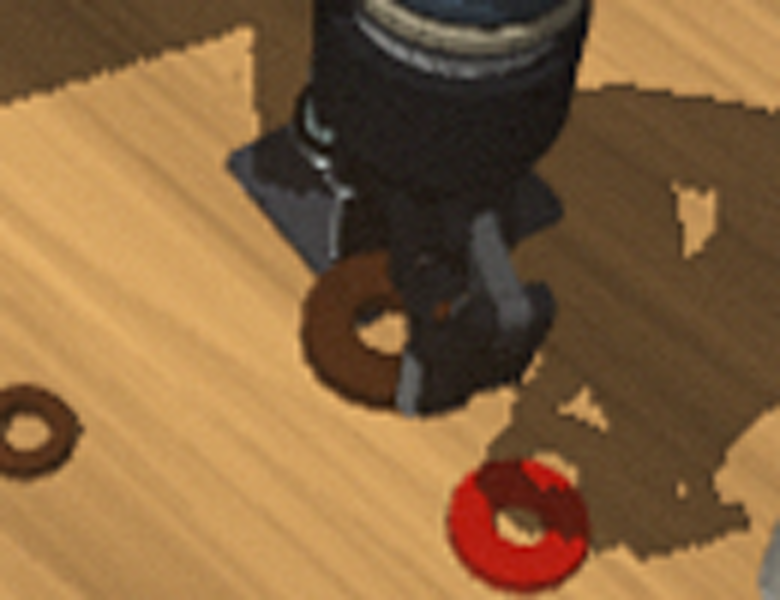

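```bash
python3 -c "
from h import *
p=np.array([.4904,-.2946,.2492]);A=RD
a=np.linspace(0,6.283,200)
for dx in(-.002,0,.002,.004):
  for z in(.010,.021):
    o=[]
    for r in(.028,.011):
      q=np.array([(proj('side',p+A.apply([dx+r*np.cos(t),r*np.sin(t),z]))-[321,213])*6 for t in a]); o.append([q[:,0].min().round(),q[:,1].min().round(),q[:,1].max().round()])
    print(dx,z,o)
"
```

```text
-0.002 0.01 [[np.float64(308.0), np.float64(247.0), np.float64(393.0)], [np.float64(361.0), np.float64(290.0), np.float64(348.0)]]
-0.002 0.021 [[np.float64(305.0), np.float64(266.0), np.float64(412.0)], [np.float64(357.0), np.float64(309.0), np.float64(366.0)]]
0 0.01 [[np.float64(302.0), np.float64(248.0), np.float64(395.0)], [np.float64(355.0), np.float64(292.0), np.float64(349.0)]]
0 0.021 [[np.float64(299.0), np.float64(267.0), np.float64(413.0)], [np.float64(352.0), np.float64(311.0), np.float64(368.0)]]
0.002 0.01 [[np.float64(296.0), np.float64(250.0), np.float64(396.0)], [np.float64(349.0), np.float64(293.0), np.float64(350.0)]]
0.002 0.021 [[np.float64(293.0), np.float64(269.0), np.float64(415.0)], [np.float64(346.0), np.float64(312.0), np.float64(369.0)]]
0.004 0.01 [[np.float64(291.0), np.float64(251.0), np.float64(398.0)], [np.float64(343.0), np.float64(294.0), np.float64(352.0)]]Traceback (most recent call last):
  File "<string>", line 9, in <module>
    q=np.array([(proj('side',p+A.apply([dx+r*np.cos(t),r*np.sin(t),z]))-[321,213])*6 for t in a]); o.append([q[:,0].min().round(),q[:,1].min().round(),q[:,1].max().round()])
                 ~~~~^^^^^^^^^^^^^^^^^^^^^^^^^^^^^^^^^^^^^^^^^^^^^^^^^^
  File "h.py", line 10, in proj
    q=P(n)@np.append(p,1);return q[:2]/q[2]
      ~^^^
  File "h.py", line 5, in P
    i=cams.camera_info(n);T=np.linalg.inv(i["T"]);return np.array(i["K"])@T[:3]
ValueError: time passes only in moves, steps and waits
```

The wide collar is held. Its left edge (301) and hole edge (354) match a grasp centred to about 1 mm, so I'm moving over the spindle.

Call:
carry_out(targets=[[[12.7, 49.4, -1.2, 0, 0, 0, 5.0], [12.7, 49.4, -1.2, 0, 0, 0, 5.0], [12.7, 49.4, -1.2, 0, 0, 0, 5.0], [12.7, 49.4, -1.2, 0, 0, 0, 5.0], [12.7, 49.4, -1.2, 0, 0, 0, 5.0], [12.7, 49.4, -1.2, 0, 0, 0, 5.0], [12.7, 49.4, -1.2, 0, 0, 0, 5.0], [12.7, 49.4, -1.2, 0, 0, 0, 5.0], [12.7, 49.4, -1.2, 0, 0, 0, 5.0], [12.7, 49.4, -1.2, 0, 0, 0, 5.0], [12.7, 49.4, -1.2, 0, 0, 0, 5.0], [12.7, 49.4, -1.2, 0, 0, 0, 5.0]]])

```text
t: 4.83
tcp_pos: [0.5913, 0.1966, 0.2568]
tool_rot: [0.227, 0.974, -0.001, -0.002]
force: [0.4, -1.2, 0.1]
finger_gap: 0.624
gripper_force: 31.8
```

```bash
python3 -c "
from h import *
go((.5947,.2046,.26),RD)"
```

```text
shift cm [ 0.05  0.87 -0.32] turn [-0.17 -0.23  0.01] t 4.83 F [ 0.4 -1.2  0.1] pos [0.5913 0.1966 0.2568] gap 5.3 gf 31.8
```

Call:
carry_out(targets=[[[0, 0, 0, 0, 0, 0, 5.0], [0, 0, 0, 0, 0, 0, 5.0], [0, 0, 0, 0, 0, 0, 5.0], [0, 0, 0, 0, 0, 0, 5.0]]])

```text
t: 5.17
tcp_pos: [0.5918, 0.1934, 0.2578]
tool_rot: [0.227, 0.974, -0.001, -0.001]
force: [-0.3, -0.3, -0.3]
finger_gap: 0.627
gripper_force: 31.9
```

```bash
python3 -c "
from h import *
go((.5947,.2046,.26),RD)"
```

```text
shift cm [ 0.24  1.14 -0.22] turn [-0.12 -0.13 -0.06] t 5.17 F [-0.3 -0.3 -0.3] pos [0.5918 0.1934 0.2578] gap 5.33 gf 31.9
```

Call:
carry_out(targets=[[[0.2, 1.1, 0, 0.1, 0, 0, 5.0], [0.2, 1.1, 0, 0.1, 0, 0, 5.0], [0.2, 1.1, 0, 0.1, 0, 0, 5.0], [0.2, 1.1, 0, 0.1, 0, 0, 5.0], [0.2, 1.1, 0, 0.1, 0, 0, 5.0]]])

```text
t: 5.58
tcp_pos: [0.5958, 0.2049, 0.2591]
tool_rot: [0.227, 0.974, -0.001, -0.0]
force: [-0.6, -0.5, -0.1]
finger_gap: 0.627
gripper_force: 31.9
```

```bash
python3 -c "
from h import *
go((.5947,.2046,.183),RD)"
```

```text
shift cm [ 0.08 -0.06  7.62] turn [-0.11  0.   -0.03] t 5.58 F [-0.6 -0.5 -0.1] pos [0.5958 0.2049 0.2591] gap 5.33 gf 31.9
```

Call:
carry_out(targets=[[[0.0, 0, 1.5, 0, 0, 0, 5.0], [0.0, 0, 2.5, 0, 0, 0, 5.0], [0.0, 0, 3, 0, 0, 0, 5.0], [0.0, 0, 3.5, 0, 0, 0, 5.0], [0.0, 0, 4, 0, 0, 0, 5.0], [0.0, 0, 4, 0, 0, 0, 5.0]]])

```text
t: 6.08
tcp_pos: [0.5952, 0.2052, 0.2179]
tool_rot: [0.227, 0.974, -0.001, -0.001]
force: [-0.0, 0.6, 0.0]
finger_gap: 0.628
gripper_force: 31.9
```

```bash
python3 -c "
from h import *
go((.5947,.2046,.183),RD)"
```

```text
shift cm [ 0.01 -0.07  3.5 ] turn [-0.17 -0.1   0.  ] t 6.08 F [-0.   0.6  0. ] pos [0.5952 0.2052 0.2179] gap 5.34 gf 31.9
```

Underside is about 0.196, on the post with no force. Continuing down slowly.

Call:
carry_out(targets=[[[0, 0, 0.8, 0, 0, 0, 5.0], [0, 0, 1.6, 0, 0, 0, 5.0], [0, 0, 2.2, 0, 0, 0, 5.0], [0, 0, 2.7, 0, 0, 0, 5.0], [0, 0, 3.1, 0, 0, 0, 5.0], [0, 0, 3.2, 0, 0, 0, 5.0], [0, 0, 3.3, 0, 0, 0, 5.0], [0, 0, 3.3, 0, 0, 0, 5.0]]])

```text
t: 6.75
tcp_pos: [0.5958, 0.2053, 0.186]
tool_rot: [0.227, 0.974, -0.001, -0.0]
force: [-0.1, -0.1, 0.2]
finger_gap: 0.629
gripper_force: 31.9
```

```bash
python3 -c "
from h import *
go((.5947,.2046,.183),RD)"
```

```text
shift cm [ 0.07 -0.11  0.3 ] turn [-0.1  0.   0. ] t 6.75 F [-0.1 -0.1  0.2] pos [0.5958 0.2053 0.186 ] gap 5.35 gf 31.9
```

Call:
carry_out(targets=[[[0, 0, 0.1, 0, 0, 0, 5.0], [0, 0, 0.2, 0, 0, 0, 5.0], [0, 0, 0.3, 0, 0, 0, 5.0], [0, 0, 0.4, 0, 0, 0, 5.0], [0, 0, 0.4, 0, 0, 0, 5.0]]])

```text
t: 7.17
tcp_pos: [0.5959, 0.2053, 0.1834]
tool_rot: [0.227, 0.974, -0.001, 0.0]
force: [-1.9, -0.7, 6.0]
finger_gap: 0.626
gripper_force: 32.4
```

Contact of 6 N at the expected height, so the collar is seated. Releasing it and rising.

Call:
carry_out(targets=[[[0, 0, 0.3, 0, 0, 0, 6.2], [0, 0, 0.2, 0, 0, 0, 7.5], [0, 0, 0.1, 0, 0, 0, 8.5], [0, 0, 0, 0, 0, 0, 8.5], [0, 0, 0, 0, 0, 0, 8.5], [0, 0, -3, 0, 0, 0, 8.5], [0, 0, -6, 0, 0, 0, 8.5], [0, 0, -9, 0, 0, 0, 8.5], [0, 0, -9, 0, 0, 0, 8.5]]])

```text
t: 7.92
tcp_pos: [0.5995, 0.2061, 0.2789]
tool_rot: [0.227, 0.974, 0.002, 0.006]
force: [1.1, 0.2, 1.1]
finger_gap: 0.996
gripper_force: 0.0
```

```bash
python3 -c "
from h import *
go((.4753,-.143,.11),RD);go((.4753,-.143,.27),RD)"
```

```text
shift cm [ -4.1  -36.91  16.72] turn [0.34 0.62 0.01] t 7.92 F [1.1 0.2 1.1] pos [0.5995 0.2061 0.2789] gap 8.47 gf 0.0
shift cm [ -4.28 -36.81   0.72] turn [0.34 0.62 0.01] t 7.92 F [1.1 0.2 1.1] pos [0.5995 0.2061 0.2789] gap 8.47 gf 0.0
```

Call:
carry_out(targets=[[[-4.3, -36.8, 0, 0, 0, 0, 8.5], [-4.3, -36.8, 0, 0, 0, 0, 8.5], [-4.3, -36.8, 0, 0, 0, 0, 8.5], [-4.3, -36.8, 0, 0, 0, 0, 8.5], [-4.3, -36.8, 0, 0, 0, 0, 8.5], [-4.3, -36.8, 0, 0, 0, 0, 8.5], [-4.3, -36.8, 0, 0, 0, 0, 8.5], [-4.3, -36.8, 0, 0, 0, 0, 8.5], [-4.3, -36.8, 0, 0, 0, 0, 8.5], [-4.3, -36.8, 0, 0, 0, 0, 8.5], [-4.3, -36.8, 0, 0, 0, 0, 8.5], [-4.3, -36.8, 0, 0, 0, 0, 8.5]]])

```text
t: 8.92
tcp_pos: [0.4716, -0.1436, 0.2725]
tool_rot: [0.227, 0.974, -0.001, -0.0]
force: [0.1, 0.4, -0.6]
finger_gap: 1.0
gripper_force: 0.0
```

```bash
python3 -c "
from h import *
go((.4753,-.143,.021),RD)
im=cams.snapshot('side')
cv2.imwrite('pics/s1.png',np.hstack([cv2.resize(im[103:178,221:321],(400,300),interpolation=cv2.INTER_CUBIC),cv2.resize(im[258:308,292:358],(396,300),interpolation=cv2.INTER_CUBIC)])[:,:,::-1])"
```

```text
shift cm [-0.32  0.25 25.15] turn [-0.07 -0.03 -0.06] t 8.92 F [ 0.1  0.4 -0.6] pos [ 0.4716 -0.1436  0.2725] gap 8.5 gf 0.0
```

View pics/s1.png

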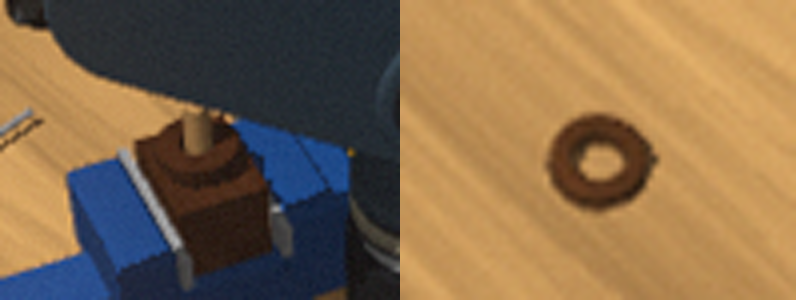

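The wide collar sits flat on the flange around the post (crop about (200,155)). The narrow ring hasn't moved. Descending on it.

Call:
carry_out(targets=[[[-0.3, 0.2, 4, 0, 0, 0, 7], [-0.3, 0.2, 8, 0, 0, 0, 7], [-0.3, 0.2, 12, 0, 0, 0, 7], [-0.3, 0.2, 16, 0, 0, 0, 7], [-0.3, 0.2, 19.5, 0, 0, 0, 7], [-0.3, 0.2, 21.5, 0, 0, 0, 7], [-0.3, 0.2, 22, 0, 0, 0, 7], [-0.3, 0.2, 22, 0, 0, 0, 7]]])

```text
t: 9.63
tcp_pos: [0.4748, -0.1418, 0.0513]
tool_rot: [0.226, 0.974, -0.0, -0.002]
force: [0.8, 0.5, 0.7]
finger_gap: 0.823
gripper_force: 0.0
```

```bash
python3 -c "
from h import *
go((.4753,-.143,.021),RD)"
```

```text
shift cm [-0.11 -0.08  3.03] turn [-0.08 -0.2   0.14] t 9.63 F [0.8 0.5 0.7] pos [ 0.4748 -0.1418  0.0513] gap 7.0 gf 0.0
```

Call:
carry_out(targets=[[[-0.1, -0.1, 1.5, 0, 0, 0, 7], [-0.1, -0.1, 2.5, 0, 0, 0, 7], [-0.1, -0.1, 2.9, 0, 0, 0, 7], [-0.1, -0.1, 2.9, 0, 0, 0, 6], [-0.1, -0.1, 2.9, 0, 0, 0, 5], [-0.1, -0.1, 2.9, 0, 0, 0, 3.4], [-0.1, -0.1, 2.9, 0, 0, 0, 3.4], [-0.1, -0.1, 2.9, 0, 0, 0, 3.4], [-0.1, -0.1, 2.9, 0, 0, 0, 3.4], [-0.1, -0.1, 2.9, 0, 0, 0, 3.4]]])

```text
t: 10.47
tcp_pos: [0.476, -0.1451, 0.0249]
tool_rot: [0.227, 0.974, -0.001, 0.001]
force: [-0.5, 1.0, 6.7]
finger_gap: 0.448
gripper_force: 29.7
```

```bash
python3 -c "
from h import *
go((.4753,-.143,.28),RD)"
```

```text
shift cm [  0.11   0.12 -25.51] turn [-0.1   0.1  -0.02] t 10.47 F [-0.5  1.   6.7] pos [ 0.476  -0.1451  0.0249] gap 3.81 gf 29.7
```

Call:
carry_out(targets=[[[0, 0, -2, 0, 0, 0, 3.4], [0, 0, -6, 0, 0, 0, 3.4], [0, 0, -10, 0, 0, 0, 3.4], [0, 0, -14, 0, 0, 0, 3.4], [0, 0, -18, 0, 0, 0, 3.4], [0, 0, -22, 0, 0, 0, 3.4], [0, 0, -25.5, 0, 0, 0, 3.4], [0, 0, -25.5, 0, 0, 0, 3.4], [0, 0, -25.5, 0, 0, 0, 3.4]]])

```text
t: 11.22
tcp_pos: [0.4766, -0.1451, 0.2814]
tool_rot: [0.227, 0.974, -0.002, 0.003]
force: [-0.2, 0.3, -1.5]
finger_gap: 0.442
gripper_force: 30.2
```

```bash
python3 -c "
from h import *
s=manip.sense();p=s['tcp_pos'];u,v=proj('side',p).astype(int);print(u,v)
go((.5952,.205,.28),RD)
im=cams.snapshot('side')
cv2.imwrite('pics/g3.png',cv2.resize(im[v-30:v+30,u-40:u+40],(640,480),interpolation=cv2.INTER_CUBIC)[:,:,::-1])
"
```

```text
328 211
shift cm [4.840e+00 3.664e+01 3.000e-02] turn [-0.12  0.37  0.01] t 11.22 F [-0.2  0.3 -1.5] pos [ 0.4766 -0.1451  0.2814] gap 3.76 gf 30.2
```

View pics/g3.png

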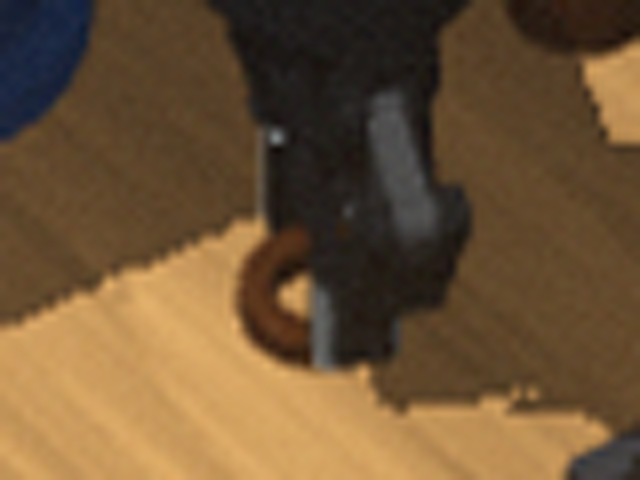

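The narrow collar is held, left edge at (237,295) in the crop. Moving over the spindle while checking the offset.

Call:
carry_out(targets=[[[4.8, 36.6, 0, 0, 0, 0, 3.4], [4.8, 36.6, 0, 0, 0, 0, 3.4], [4.8, 36.6, 0, 0, 0, 0, 3.4], [4.8, 36.6, 0, 0, 0, 0, 3.4], [4.8, 36.6, 0, 0, 0, 0, 3.4], [4.8, 36.6, 0, 0, 0, 0, 3.4], [4.8, 36.6, 0, 0, 0, 0, 3.4], [4.8, 36.6, 0, 0, 0, 0, 3.4], [4.8, 36.6, 0, 0, 0, 0, 3.4], [4.8, 36.6, 0, 0, 0, 0, 3.4], [4.8, 36.6, 0, 0, 0, 0, 3.4], [4.8, 36.6, 0, 0, 0, 0, 3.4]]])

```text
t: 12.27
tcp_pos: [0.593, 0.2045, 0.2756]
tool_rot: [0.227, 0.974, -0.002, -0.002]
force: [0.6, 0.6, -0.1]
finger_gap: 0.445
gripper_force: 30.3
```

```bash
python3 -c "
from h import *
go((.5952,.205,.28),RD)
p=np.array([.4766,-.1451,.2805]);a=np.linspace(0,6.283,40);M=P('side')
for dx in(-.002,0,.002):
  for z in(.013,.025):
    q=np.array([M@np.append(p+RD.apply([dx+.02*np.cos(t),.02*np.sin(t),z]),1) for t in a]);q=(q[:,:2]/q[:,2:]-[288,181])*8;print(dx,z,q.min(0).round(),q.max(0).round())
"
```

```text
shift cm [-0.17  0.14 -0.44] turn [-0.3  -0.22  0.04] t 12.27 F [ 0.6  0.6 -0.1] pos [0.593  0.2045 0.2756] gap 3.78 gf 30.3
-0.002 0.013 [252. 218.] [410. 340.]
-0.002 0.025 [252. 248.] [408. 370.]
0 0.013 [245. 220.] [403. 342.]
0 0.025 [244. 250.] [401. 371.]
0.002 0.013 [237. 221.] [395. 343.]
0.002 0.025 [237. 251.] [393. 373.]
```

Call:
carry_out(targets=[[[-0.2, 0.1, 0, 0, 0, 0, 3.4], [-0.2, 0.1, 0, 0, 0, 0, 3.4], [-0.2, 0.1, 0, 0, 0, 0, 3.4], [-0.2, 0.1, 0, 0, 0, 0, 3.4]]])

```text
t: 12.6
tcp_pos: [0.5967, 0.2039, 0.2782]
tool_rot: [0.228, 0.974, -0.001, -0.0]
force: [0.8, -0.1, 0.2]
finger_gap: 0.438
gripper_force: 30.3
```

```bash
python3 -c "
from h import *
go((.5952+.0009,.205-.0004,.197),RD)"
```

```text
shift cm [0.09 0.05 8.12] turn [-0.1  -0.   -0.09] t 12.6 F [ 0.8 -0.1  0.2] pos [0.5967 0.2039 0.2782] gap 3.72 gf 30.3
```

Call:
carry_out(targets=[[[0, 0.1, 2, 0, 0, 0, 3.4], [0, 0.1, 3.5, 0, 0, 0, 3.4], [0, 0.1, 4.2, 0, 0, 0, 3.4], [0, 0.1, 4.8, 0, 0, 0, 3.4], [0, 0.1, 5.4, 0, 0, 0, 3.4], [0, 0.1, 5.8, 0, 0, 0, 3.4], [0, 0.1, 5.8, 0, 0, 0, 3.4]]])

```text
t: 13.18
tcp_pos: [0.5969, 0.2057, 0.2195]
tool_rot: [0.227, 0.974, -0.001, -0.001]
force: [0.1, 0.5, -0.6]
finger_gap: 0.437
gripper_force: 30.3
```

Call:
carry_out(targets=[[[0, 0, 0.6, 0, 0, 0, 3.4], [0, 0, 1.2, 0, 0, 0, 3.4], [0, 0, 1.6, 0, 0, 0, 3.4], [0, 0, 1.9, 0, 0, 0, 3.4], [0, 0, 2.1, 0, 0, 0, 3.4], [0, 0, 2.2, 0, 0, 0, 3.4], [0, 0, 2.2, 0, 0, 0, 3.4], [0, 0, 2.2, 0, 0, 0, 3.4]]])

```text
t: 13.85
tcp_pos: [0.597, 0.2058, 0.1981]
tool_rot: [0.227, 0.974, -0.001, -0.0]
force: [-0.2, 0.0, -0.0]
finger_gap: 0.445
gripper_force: 30.3
```

Call:
carry_out(targets=[[[0, 0, 0.1, 0, 0, 0, 3.4], [0, 0, 0.2, 0, 0, 0, 3.4], [0, 0, 0.3, 0, 0, 0, 3.4], [0, 0, 0.4, 0, 0, 0, 3.4], [0, 0, 0.4, 0, 0, 0, 3.4]]])

```text
t: 14.27
tcp_pos: [0.5972, 0.2058, 0.1978]
tool_rot: [0.227, 0.974, -0.001, 0.001]
force: [-5.7, -3.0, 16.3]
finger_gap: 0.438
gripper_force: 32.0
```

Call:
carry_out(targets=[[[0, 0, -0.3, 0, 0, 0, 4.2], [0, 0, -0.3, 0, 0, 0, 5], [0, 0, -0.3, 0, 0, 0, 6], [0, 0, -0.3, 0, 0, 0, 6], [0, 0, -1.2, 0, 0, 0, 6], [0, 0, -2.2, 0, 0, 0, 6], [0.1, -0.1, -2.2, 0, 0, 0, 4], [0.1, -0.1, -2.2, 0, 0, 0, 2.6], [0.1, -0.1, -2.2, 0, 0, 0, 2.6], [0.1, -0.1, -2.2, 0, 0, 0, 2.6], [0.1, -0.1, -2.2, 0, 0, 0, 2.6]]], force=50)

```text
t: 15.18
tcp_pos: [0.5955, 0.2053, 0.2157]
tool_rot: [0.227, 0.974, -0.001, -0.001]
force: [-0.0, -0.6, 0.1]
finger_gap: 0.304
gripper_force: 0.0
```

```bash
python3 -c "
from h import *
go((.5952,.205,.205),RD)
im=cams.snapshot('side')
cv2.imwrite('pics/s2.png',cv2.resize(im[100:170,225:318],(744,560),interpolation=cv2.INTER_CUBIC)[:,:,::-1])"
```

```text
shift cm [ 0.01 -0.03  1.07] turn [-0.12 -0.03  0.  ] t 15.18 F [-0.  -0.6  0.1] pos [0.5955 0.2053 0.2157] gap 2.58 gf 0.0
```

View pics/s2.png

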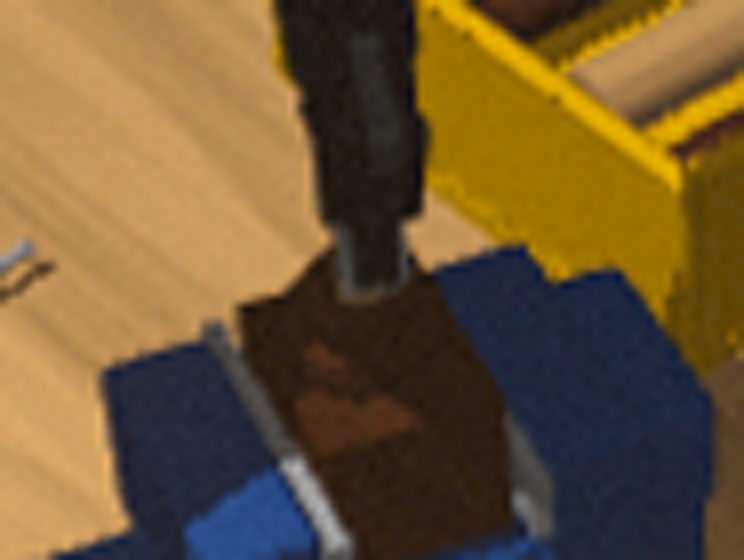

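The gripper surrounds the post and the collars are shadowed beneath it. A sliver of bare post is visible below the fingertips at about (370,292). Lowering gently.

Call:
carry_out(targets=[[[0, 0, 0.2, 0, 0, 0, 2.6], [0, 0, 0.4, 0, 0, 0, 2.6], [0, 0, 0.5, 0, 0, 0, 2.6], [0, 0, 0.6, 0, 0, 0, 2.6], [0, 0, 0.6, 0, 0, 0, 2.6]]])

```text
t: 15.65
tcp_pos: [0.5955, 0.2053, 0.2096]
tool_rot: [0.227, 0.974, -0.001, -0.001]
force: [-0.1, 0.0, 0.0]
finger_gap: 0.304
gripper_force: 0.0
```

Call:
carry_out(targets=[[[0, 0, 0.1, 0, 0, 0, 2.6], [0, 0, 0.2, 0, 0, 0, 2.6], [0, 0, 0.3, 0, 0, 0, 2.6], [0, 0, 0.3, 0, 0, 0, 2.6]]])

```text
t: 15.98
tcp_pos: [0.5956, 0.2053, 0.2069]
tool_rot: [0.227, 0.974, -0.001, -0.0]
force: [-0.4, -0.3, 0.4]
finger_gap: 0.304
gripper_force: 0.0
```

Call:
carry_out(targets=[[[0, 0, 0, 0, 0, 0, 2.2], [0, 0, 0, 0, 0, 0, 1.2], [0, 0, 0, 0, 0, 0, 1.2], [0, 0, 0, 0, 0, 0, 1.2], [0, 0, 0, 0, 0, 0, 1.2]]], force=50)

```text
t: 16.4
tcp_pos: [0.5957, 0.2052, 0.2072]
tool_rot: [0.227, 0.974, -0.001, -0.0]
force: [0.4, 0.1, 1.3]
finger_gap: 0.189
gripper_force: 48.7
```

Call:
carry_out(targets=[[[0, 0, -0.5, 0, 0, 0, 1.2], [0, 0, -1.2, 0, 0, 0, 1.2], [0, 0, -2, 0, 0, 0, 1.2], [0, 0, -3, 0, 0, 0, 1.2], [0, 0, -5, 0, 0, 0, 1.2], [0, 0, -7, 0, 0, 0, 1.2], [0, 0, -9, 0, 0, 0, 1.2], [0, 0, -11, 0, 0, 0, 1.2], [0, 0, -11, 0, 0, 0, 1.2], [0, 0, -11, 0, 0, 0, 1.2]]])

```text
t: 17.23
tcp_pos: [0.5965, 0.2057, 0.3189]
tool_rot: [0.227, 0.974, -0.0, 0.002]
force: [-0.7, 0.2, -1.3]
finger_gap: 0.187
gripper_force: 48.8
```

```bash
cat >> h.py <<'E'
y=np.radians(-11);zl=np.array([-.5*np.cos(y),-.5*np.sin(y),np.cos(np.pi/6)])
L=np.array([.6355,-.1525,.085])
ax=np.cross([0,0,1],zl);ax/=np.linalg.norm(ax)
RF=R.from_rotvec(ax*np.pi/6)*RD
E
python3 -c "
from h import *
print(zl,RF.apply([0,0,1]))
go(L+.2582*zl,RF);print(L+.1382*zl)"
```

```text
[-0.49081359  0.0954045   0.8660254 ] [ 0.49081359 -0.0954045  -0.8660254 ]
shift cm [ -6.87 -33.8    1.04] turn [-7.840e+00 -2.876e+01  1.000e-02] t 17.23 F [-0.7  0.2 -1.3] pos [0.5965 0.2057 0.3189] gap 1.59 gf 48.8
[ 0.56766956 -0.1393151   0.20468471]
```

Call:
carry_out(targets=[[[-0.3, -1.4, 0, -0.3, -1.2, 0, 1.2], [-0.9, -4.2, 0.1, -1, -3.6, 0, 1.2], [-1.6, -7.7, 0.2, -1.8, -6.6, 0, 1.2], [-2.3, -11.2, 0.3, -2.6, -9.6, 0, 1.2], [-3.0, -14.7, 0.4, -3.4, -12.5, 0, 1.2], [-3.7, -18.2, 0.5, -4.2, -15.5, 0, 1.2], [-4.4, -21.7, 0.6, -5, -18.5, 0, 1.2], [-5.1, -25.2, 0.7, -5.8, -21.5, 0, 1.2], [-5.8, -28.7, 0.8, -6.7, -24.4, 0, 1.2], [-6.4, -31.4, 0.9, -7.3, -26.8, 0, 1.2], [-6.8, -33.2, 1, -7.7, -28.3, 0, 1.2], [-6.9, -33.8, 1, -7.8, -28.8, 0, 1.2]]])

```text
t: 18.23
tcp_pos: [0.5058, -0.1301, 0.3055]
tool_rot: [0.221, 0.941, 0.008, 0.255]
force: [-0.4, -0.0, -0.7]
finger_gap: 0.187
gripper_force: 49.0
```

Call:
carry_out(targets=[[[0, 0, 0, 0, 0, 0, 1.2], [0, 0, 0, 0, 0, 0, 1.2], [0, 0, 0, 0, 0, 0, 1.2], [0, 0, 0, 0, 0, 0, 1.2]]])

```text
t: 18.57
tcp_pos: [0.5084, -0.1273, 0.3073]
tool_rot: [0.218, 0.941, 0.009, 0.257]
force: [-0.4, 1.5, -0.1]
finger_gap: 0.187
gripper_force: 49.0
```

```bash
python3 -c "
from h import *
go(L+.1382*zl,RF)"
```

```text
shift cm [-1.600e-01  1.000e-02  1.191e+01] turn [-0.12 -0.22  0.13] t 18.57 F [-0.4  1.5 -0.1] pos [ 0.5084 -0.1273  0.3073] gap 1.59 gf 49.0
```

Call:
carry_out(targets=[[[-0.1, 0, 1, 0, 0, 0, 1.2], [-0.1, 0, 3, 0, 0, 0, 1.2], [-0.1, 0, 5.5, 0, 0, 0, 1.2], [-0.1, 0, 8, 0, 0, 0, 1.2], [-0.1, 0, 10, 0, 0, 0, 1.2], [-0.1, 0, 11.3, 0, 0, 0, 1.2], [-0.1, 0, 11.8, 0, 0, 0, 1.2], [-0.1, 0, 11.8, 0, 0, 0, 1.2], [-0.1, 0, 11.8, 0, 0, 0, 1.2], [-0.1, 0, 11.8, 0, 0, 0, 1.2], [-0.1, 0, 11.8, 0, 0, 0, 1.2]]])

```text
t: 19.48
tcp_pos: [0.5668, -0.1401, 0.2067]
tool_rot: [0.219, 0.941, 0.008, 0.258]
force: [-0.2, 0.4, -0.8]
finger_gap: 0.186
gripper_force: 49.0
```

```bash
python3 -c "
from h import *
go(L+.1382*zl,RF)
s=manip.sense();A=R.from_quat(s['tool_rot']);p=s['tcp_pos']
for n,o,k in(('side',(352,202),10),('top',(352,172),10)):
  for nm,q in(('foot',p+A.apply([0,0,.0782])),('foot ideal',L+.06*zl),('lens',L),('wide',p+A.apply([0,0,.0402])),('flange edge+',p+A.apply([0.018,0,.0522])),('flange edge-',p+A.apply([-.018,0,.0522]))):
    print(n,nm,((proj(n,q)-[332,200] if n=='side' else proj(n,q)-[332,165])*6+2.5).round(1))
a=cams.snapshot('side');b=cams.snapshot('top')
f=lambda im,x,y:cv2.resize(im[y:y+66,x:x+66],(396,396),interpolation=cv2.INTER_CUBIC)
cv2.imwrite('pics/f1.png',np.hstack([f(a,332,200),f(b,332,165)])[:,:,::-1])"
```

```text
shift cm [0.06 0.08 0.22] turn [-0.17 -0.06  0.09] t 19.48 F [-0.2  0.4 -0.8] pos [ 0.5668 -0.1401  0.2067] gap 1.58 gf 49.0
side foot [221.  142.5]
side foot ideal [220.8 142.9]
side lens [270.8 193.2]
side wide [186.9 108. ]
side flange edge+ [156.7 140.7]
side flange edge- [239.2  97.3]
top foot [230.5 182.1]
top foot ideal [227.9 180. ]
top lens [226.  126.1]
top wide [231.7 218.7]
top flange edge+ [211.9 238.5]
top flange edge- [250.9 174.9]
```

View pics/f1.png

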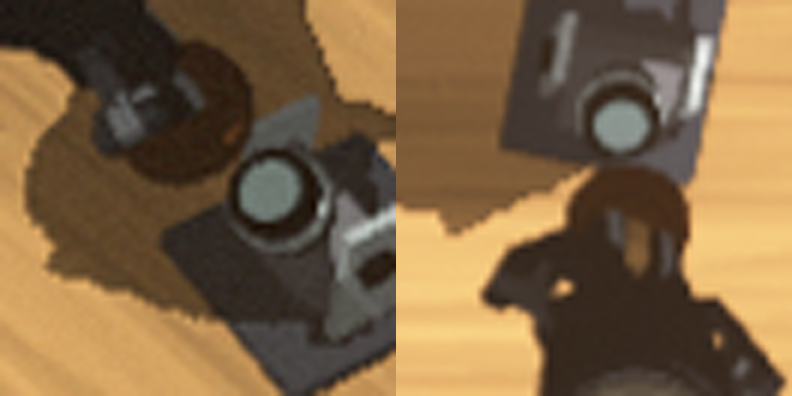

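The spindle is held in front of the lens with both collars on it. The wide collar hides the foot in both views. In the side crop its right edge is at 251 and its bottom at 185; in the top crop its edges are at 172 and 293 and its upper edge at 165. I'll compare that outline with the prediction.

```bash
python3 -c "
from h import *
go(L+.1382*zl,RF)
s=manip.sense();A=R.from_quat(s['tool_rot']);p=s['tcp_pos']
a=np.linspace(0,6.283,60)
for n,o in(('side',[332,200]),('top',[332,165])):
  M=P(n)
  for nm,B,t in(('meas',A,p),('ideal',RF,L+.1382*zl)):
    q=np.array([M@np.append(t+B.apply([.028*np.cos(x),.028*np.sin(x),z]),1) for x in a for z in(.0342,.0462)]);q=(q[:,:2]/q[:,2:]-o)*6+2.5
    print(n,nm,q.min(0).round(),q.max(0).round())
"
```

```text
shift cm [0.06 0.09 0.22] turn [-0.17 -0.06  0.08] t 19.58 F [ 0.7 -0.1 -1.5] pos [ 0.5667 -0.1402  0.2067] gap 1.62 gf 49.0
side meas [112.  34.] [263. 183.]
side ideal [112.  34.] [262. 184.]
top meas [169. 156.] [296. 281.]
top ideal [166. 154.] [293. 279.]
```

```bash
python3 -c "
import cv2
b=cv2.imread('pics/f1.png')
im=cv2.resize(b,(132,66),interpolation=cv2.INTER_AREA)[:,:,::-1]
print('side row 18',[(i,*map(int,im[18,i])) for i in range(30,48)])
print('side col 28',[(i,*map(int,im[i,28])) for i in range(24,36)])
print('side col 33',[(i,*map(int,im[i,33])) for i in range(3,14)])
print('top col 38',[(i,*map(int,im[i,66+38])) for i in range(22,34)])
print('top row 35',[(i,*map(int,im[35,66+i])) for i in list(range(25,34))+list(range(44,53))])
"
```

```text
side row 18 [(30, 34, 27, 20), (31, 37, 30, 22), (32, 46, 39, 33), (33, 52, 41, 28), (34, 49, 33, 18), (35, 49, 33, 19), (36, 46, 32, 16), (37, 47, 32, 18), (38, 52, 34, 23), (39, 54, 35, 23), (40, 53, 34, 20), (41, 48, 31, 14), (42, 71, 52, 30), (43, 91, 66, 40), (44, 90, 71, 46), (45, 93, 76, 56), (46, 91, 81, 68), (47, 94, 91, 87)]
side col 28 [(24, 51, 33, 18), (25, 49, 32, 19), (26, 50, 35, 20), (27, 51, 30, 16), (28, 51, 34, 18), (29, 49, 33, 19), (30, 63, 46, 27), (31, 90, 66, 40), (32, 94, 70, 43), (33, 92, 67, 39), (34, 91, 66, 40), (35, 95, 70, 43)]
side col 33 [(3, 92, 68, 42), (4, 95, 70, 44), (5, 93, 69, 40), (6, 79, 57, 34), (7, 53, 35, 21), (8, 48, 31, 18), (9, 47, 29, 16), (10, 49, 33, 21), (11, 51, 34, 21), (12, 49, 33, 19), (13, 50, 35, 21)]
top col 38 [(22, 140, 149, 145), (23, 139, 147, 143), (24, 115, 118, 113), (25, 76, 69, 61), (26, 74, 61, 54), (27, 76, 58, 49), (28, 69, 45, 28), (29, 68, 44, 25), (30, 70, 45, 27), (31, 69, 44, 27), (32, 67, 44, 27), (33, 69, 45, 27)]
top row 35 [(25, 235, 187, 116), (26, 238, 190, 118), (27, 230, 183, 112), (28, 141, 101, 60), (29, 72, 46, 28), (30, 68, 45, 27), (31, 68, 45, 27), (32, 63, 42, 25), (33, 61, 43, 27), (44, 68, 44, 26), (45, 70, 46, 28), (46, 70, 46, 27), (47, 74, 47, 28), (48, 121, 80, 47), (49, 218, 166, 101), (50, 237, 188, 116), (51, 236, 188, 117), (52, 236, 188, 116)]
```

```bash
cat > fit.py <<'E'
from h import *
from scipy.optimize import least_squares
s=manip.sense();A=R.from_quat(s['tool_rot']);p=s['tcp_pos']
a=np.linspace(0,2*np.pi,120,endpoint=False)
C=np.array([[.028*np.cos(x),.028*np.sin(x),z] for x in a for z in(.0342-.0402,.0462-.0402)])
MM={n:P(n) for n in('side','top')}
obs=[('side','r',218,1,374.0),('side','c',360,1,229.9),('side','c',365,0,206.2),('top','c',370,0,192.4),('top','r',200,0,360.1),('top','r',200,1,380.2)]
def ext(h,ax,v,hi):
    h=h.reshape(-1,2);k=0 if ax=='c' else 1;o=[]
    for u,w in zip(h,np.roll(h,-1,0)):
        if (u[k]-v)*(w[k]-v)<=0 and u[k]!=w[k]: o.append(u[1-k]+(v-u[k])/(w[k]-u[k])*(w[1-k]-u[1-k]))
    return (max(o) if hi else min(o)) if o else v
def pred(P5):
    B=A*R.from_rotvec([P5[3],P5[4],0]);H={}
    pts=p+A.apply([P5[0],P5[1],P5[2]])+A.apply([0,0,.0402])*0+ (A.apply(np.array([0,0,.0402]))) + B.apply(C)
    for n in MM:
        q=np.c_[pts,np.ones(len(pts))]@MM[n].T;H[n]=cv2.convexHull((q[:,:2]/q[:,2:]).astype(np.float32))
    return np.array([ext(H[n],ax,v,hi) for n,ax,v,hi,_ in obs])
m=np.array([o[-1] for o in obs])
print('res0',(pred(np.zeros(5))-m).round(2))
for w in(1e6,1): 
    f=least_squares(lambda x:np.r_[pred(np.r_[x[:3]*.001,x[3:]*.1])-m,x[:3]*.1,x[3:]*(w if w>1 else .5)],np.zeros(5),diff_step=1e-3,x_scale=1)
    print('mm',f.x[:3].round(2),'deg',np.degrees(f.x[3:]*.1).round(1),'res',f.fun[:6].round(2))
E
python3 fit.py
```

```text
res0 [ 1.31  0.04 -0.9  -1.82 -0.4   0.61]
mm [0. 0. 0.] deg [0. 0.] res [ 1.31  0.04 -0.9  -1.82 -0.4   0.61]
mm [0. 0. 0.] deg [0. 0.] res [ 1.31  0.04 -0.9  -1.82 -0.4   0.61]
```

```bash
cat >> fit.py <<'E'
from scipy.optimize import minimize
for lab,mask in(('trans',[1,1,1,0,0]),('all',[1]*5)):
    mask=np.array(mask)
    g=lambda x:np.sum((pred(x*mask*[.001,.001,.001,.02,.02])-m)**2)+.01*np.sum((x*mask)**2)
    r=minimize(g,np.zeros(5),method='Powell');x=r.x*mask
    print(lab,'mm',x[:3].round(2),'deg',np.degrees(x[3:]*.02).round(1),'res',(pred(x*[.001,.001,.001,.02,.02])-m).round(2))
E
python3 fit.py|tail -2
```

```text
trans mm [ 2.67 -1.07 -4.37] deg [0. 0.] res [-0.19  0.53 -0.38 -0.14 -0.35  0.34]
all mm [ 2.74 -1.12 -4.54] deg [1.9 2.3] res [-0.19  0.46 -0.3  -0.2  -0.3   0.33]
```

Call:
carry_out(targets=[[[0.05, 0.1, 0.2, 0, 0, 0, 1.2], [0.05, 0.1, 0.2, 0, 0, 0, 1.2], [0.05, 0.1, 0.2, 0, 0, 0, 1.2], [0.05, 0.1, 0.2, 0, 0, 0, 1.2], [0.05, 0.1, 0.2, 0, 0, 0, 1.2], [0.05, 0.1, 0.2, 0, 0, 0, 1.2]]])

```text
t: 20.08
tcp_pos: [0.5676, -0.1392, 0.2039]
tool_rot: [0.219, 0.941, 0.008, 0.257]
force: [0.4, 0.0, -0.3]
finger_gap: 0.183
gripper_force: 49.0
```

Run:
```python
from h import *
go(L+.1382*zl,RF)
for n,x0,x1,y0,y1 in(('side',346,382,203,234),('top',356,386,188,218)):
    im=cams.snapshot(n);cv2.imwrite(f'pics/raw_{n}.png',im[:,:,::-1]);a=im.astype(int)[y0:y1,x0:x1]
    print(n,x0,y0)
    for r in a:
        print(''.join('#' if (R_>1.7*B and R_<80) else ('+' if R_>1.7*B else '.') for R_,G,B in r), )
im=cv2.imread('pics/raw_top.png')[:,:,::-1]; print([tuple(map(int,im[i,370])) for i in range(188,198)],[tuple(map(int,im[i,362])) for i in range(188,200)])
```

```text
shift cm [-0.04  0.   -0.06] turn [-0.17 -0.15  0.06] t 20.08 F [ 0.4  0.  -0.3] pos [ 0.5676 -0.1392  0.2039] gap 1.55 gf 49.0
side 346 203
#......#..#..+++++++++++++++++++++++
....#..#.....#++++++++++++++++++++++
###...##....#.++++++++++++++++++++++
......##..#....+++++++++++++++++++++
##.....#.#..##..####++++++++++++++++
.......#.#..###.#######+++++++++++++
....#.##....#..#########++++++++++++
.....#..#....#.##########+++++++++++
......#.#....#..##########++++++++++
.......#....#.#..##########+++++++++
........#..###....##########++++++++
.............#.....#########++++++++
#...................########++++++++
++...........##.....########+++++++.
+++...........##....#########++++...
+++...........##.#..#########+++....
+#............#.#############.......
+............###############........
+#............##############........
+...........################........
+#.........################.........
++.......#################..........
++#..#.###################....####..
+++#######################........##
+++++++#################+##........#
+++++++################++#........
[... 749 characters left out ...]
#+++++++
############.#++++##..#+++++++
##############++++##..#+++++++
.#############++++##...+++++++
..#############++##...#+++++++
.##############+###..##+++++++
..#++##################+++++++
.++++###################++++++
.++++###################++++++
.########################+++++
.############################+
..#########################.#.
..##########################.#
[(141, 149, 144), (116, 119, 113), (74, 66, 57), (71, 57, 49), (74, 56, 45), (68, 45, 27), (69, 45, 27), (69, 45, 25), (68, 44, 26), (66, 43, 26)] [(67, 55, 49), (68, 56, 50), (68, 56, 50), (65, 53, 47), (92, 68, 47), (119, 86, 55), (155, 111, 68), (134, 93, 56), (78, 52, 32), (68, 44, 26), (70, 46, 27), (68, 45, 27)]
```

```bash
python3 - <<'E'
import re
t=open('fit.py').read()
new="""obs=[('side','r',v,1,x) for v,x in((211,371.5),(213,373.3),(218,374.5),(222,373.4),(225,371.5))]+[('side','c',v,1,x) for v,x in((356,230.4),(360,231.3),(366,230.4))]+[('side','c',v,0,x) for v,x in((364,206.6),(368,207.5),(370,209.5))]+[('top','c',v,0,x) for v,x in((369,191.5),(372,192.5),(376,193.5))]+[('top','r',v,0,x) for v,x in((196,361.5),(199,360.5),(202,359.5))]+[('top','r',v,1,x) for v,x in((199,378.7),(202,379.5))]
"""
t=re.sub(r"obs=\[.*\]\n",new,t)
t=re.sub(r"for w in\(1e6.*?\n    .*?\n    .*?\n","",t,flags=re.S)
open('fit2.py','w').write(t)
E
python3 fit2.py
```

```text
res0 [ 1.39  0.87  0.65  0.87  1.07 -1.85 -1.01 -0.58 -0.99 -0.88 -1.58 -1.14
 -1.96 -1.36 -1.4  -1.25 -0.32  1.5   0.88]
trans mm [ 2.49 -1.64 -2.83] deg [0. 0.] res [-0.29 -0.57 -0.45 -0.01  0.42 -0.45 -0.17 -0.34 -0.25  0.4   0.17  0.32
 -0.52  0.03 -0.41 -0.89 -0.21  1.38  0.94]
all mm [ 2.48 -1.63 -2.64] deg [ 0.7 -0.8] res [-0.26 -0.54 -0.45 -0.03  0.39 -0.45 -0.16 -0.35 -0.23  0.41  0.19  0.3
 -0.53  0.03 -0.44 -0.89 -0.22  1.41  0.92]
```

The tilt is under 1°. The offsets are explained by the collars' 2 mm play and a 2 mm vertical camera bias that also shows on the lens. I'll make one small lateral trim and settle.

Call:
carry_out(targets=[[[-0.1, 0, 0, -0.1, -0.1, 0, 1.2], [-0.1, 0, 0, -0.1, -0.1, 0, 1.2], [-0.1, 0, 0, -0.1, -0.1, 0, 1.2], [-0.1, 0, 0, -0.1, -0.1, 0, 1.2], [-0.1, 0, 0, -0.1, -0.1, 0, 1.2], [-0.1, 0, 0, -0.1, -0.1, 0, 1.2], [-0.1, 0, 0, -0.1, -0.1, 0, 1.2], [-0.1, 0, 0, -0.1, -0.1, 0, 1.2]]])

```text
t: 20.85
tcp_pos: [0.5684, -0.1396, 0.2044]
tool_rot: [0.219, 0.941, 0.009, 0.258]
force: [-0.3, -0.4, -1.4]
finger_gap: 0.188
gripper_force: 49.0
```

```bash
python3 -c "
from h import *
go(L+.1382*zl,RF)
from station import sign_off
print(sign_off())"
```

```text
shift cm [ 0.06 -0.   -0.06] turn [-0.07 -0.05  0.07] t 20.85 F [-0.3 -0.4 -1.4] pos [ 0.5684 -0.1396  0.2044] gap 1.6 gf 49.0
the job is handed in; nothing more can be done
None
```

Job handed in at 20.9 s: both collars were seated by contact at the expected heights, and the spindle is held foot first about 6 cm in front of the lens, in line to within about 1° and 1–2 mm; the foot itself was hidden from both cameras, so its position is worked out from the arm pose and the wide collar's outline.

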